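# Stow the drawer pull in the latched parts case

### The arm

A 6-joint arm with a two-finger parallel gripper is mounted at the origin on the work surface. World frame = base frame: x ahead of the robot, y to its left, z up, the work surface at z = 0. Lengths are in m, angles in rad, forces in N, time in s.
With the tool pointing down it reaches from about 0.25 to 0.725 m from the base axis. Payload 4 kg.
Tool frame: the origin (TCP) lies midway between the tips of the shut fingers; the grasp point (between the pads) lies 19 mm behind it; z points along the fingers, y is the line along which they close (so a half turn about z gives the same grasp; the last joint's range is limited). The gripper opens to 85 mm and grips with 20 to 120 N. Pads are 22 mm wide; open, the fingers measure 114 mm over their backs; the gripper's body (76 mm by 85 mm) begins 54 mm behind the grasp point. The pads swing forward as they close: fully open they stand 13 mm farther back than shut.
Start: joints at [-1.239, 0.241, 0.005, 1.335, 0, 1.571], TCP at [0.163, -0.473, 0.231] pointing down, gripper open.
Joint ranges: [-2.72, 2.72], [-1.05, 1.87], [-1.09, 1.28], [-1.99, 2.15], [-1.42, 1.44], [-3.14, 3.14]. Speed limits (rad/s): [2.79, 2.79, 3.14, 3.14, 3.14, 3.14].

### API

Orientations are given as a unit quaternion [x, y, z, w].
In Python, from workcell import bot gives the robot as it stands. The module is installed in compiled form; this text tells all that it offers.
- The arm moves only by the tool drive_tool, never from a script. Its arguments are lists of equal length, an entry for each row: "slide": the shift along the tool's x, y, z scaled (see below), a list of three; "rotation": the turn, a rotation vector about the tool's x, y, z scaled (see below), a list of three. A call has exactly 8 rows; each row is the pose to reach, as a shift and turn from the pose commanded when the call began, along the tool's axes at that moment; what a row does not reach only later rows make up. The controller multiplies each number of a shift by 250 mm and each number of a turn by 0.5 rad. A row lasts 1/8 s, in which the tool goes at most 62.5 mm and 10.7 degrees, less where a joint would pass 70% of its speed; a pose out of reach is approached as far as the arm can. A call with a number of a shift or a turn outside -1 to 1 is refused whole. A call with a gripper value outside its range is refused whole. "gripper" is the opening, from 0 (shut) to 1 (fully open), set as the call begins (left out, the last holds). The fingers move at their own pace and stop on an object; the grip force is fixed at half the most. Time passes only in rows, so rows that repeat a pose let the fingers close, or fill a call up. It gives the time, the measured TCP pose, the force, the opening and the grip force at its end, in the units of the state.
- bot.get_obs(): the state, without advancing time (a new reading comes with each control period).
- bot.camera(name): name is "side" or "top" or "wrist"; returns a dict with "image" (400x640x3 uint8, red, green, blue), "z_map" (400x640 float32, m along the optical axis (not along the pixel's ray), 0 where there is no reading), "camera_matrix" (3x3 intrinsics, pixels), "k1" (the pictures are not rectified: a ray, as slopes to the right and down, at radius r is drawn at 1 + k1 r^2 times it, then the intrinsics apply), "xyz" and "orientation" of the camera in the world. Camera axes: x right, y up, looking along -z (the intrinsics and any distortion apply to the point x, -y, -z); pixel columns grow to the right and rows downward; lengths in m; the calibration is good to about 2 mm. A picture is of the moment at which its call begins.
- bot.job_done(): hands the job in; it is judged then, once.
The state is a dict: "clock": time; "joint_pos": joint angles; "joint_vel": joint speeds; "tau": joint torques, N m; "eef_pos": TCP position; "tool_rot": TCP orientation; "ft_force": force on the tool from outside, world axes, zero at the start; "ft_torque": the same for the moment, N m; "grip_width": finger opening in m; "grasp_force": force on a finger pad.
Only numpy, scipy, OpenCV 4.12 (cv2) and the standard library are available. Lean on these libraries where they do the work, as an engineer would, in place of code of your own. Each camera call takes 0.05 s, during which the arm holds its last target. There are 200 camera calls.

### The job

Press the thumb latch on the front of the parts case so that its sprung lid pops fully open, lay the silver drawer pull flat in the larger, empty compartment and let go of it, then push the lid back down until it snaps shut and the latch holds it. Leave the door stops and the screw jar where they are.

Things in the scene. Friction and masses are not known exactly. Their poses are not given: they have to be found in the camera images.
- case: Black plastic parts case fixed to the shelf, elsewhere and turned each time: 160 (x) x 180 (y) x 50 mm high without lid. Origin: centre of its underside; z up. Latch on its -x side (front), hinge on its +x side. Walls 4 mm, inner floor 4 mm above the origin. A divider 4 mm thick, up to z = 44 mm, at y = -27 mm, parallel to x, parts a small compartment (screws) from the larger, empty one.
- bay (a point): Centre of the inner floor of the case's larger, empty compartment: x = 0, y = +30, z = +4 mm of the case, axes as the case's. The compartment is 152 mm long (x), 110 mm wide (y) and 46 mm deep to the rim.
- lid (a joint): Hinge angle of the grey lid: 0 shut, 1.75 rad fully open (10 degrees past upright, at its stop). A spring opens it in about a second and holds it open; spring less weight is about 0.16 N m shut, 0.1 N m open, so it stays down only when latched. From open it can be pushed over from behind (its +x side).
- lid_hinge (a point): Middle of the hinge line, at x = +80, y = 0, z = +50 mm of the case; the line runs along the case's y. The lid is a plate 160 mm long from hinge to front, 180 mm wide, 11 mm thick; its underside passes through the hinge line. This frame turns with the lid: x from front to hinge, z out of its upper (outer) face.
- lid_front (a point): Point on the lid's upper (outer) face, on its middle line, 145 mm from the hinge, 15 mm from the front edge, 10 mm above the hinge when shut: a good place to press it shut. Turns with the lid.
- latch (a joint): Turn of the steel rocker latch: 0 at rest (hooked over the lid's lip), frees the lid between 0.1 and 0.2 rad, stop at 0.35 rad; sprung: 2 N on the pad starts it, about 5 N holds it at the stop. Pushing the lid down, its lip forces the hook aside (4 to 8 N at the lid's front) and the hook snaps over it. The hook, 24 mm wide, stands 14 mm above the shut lid, just in front of its edge.
- latch_pad (a point): Middle of the upper face of the latch's thumb pad, a steel plate 30 mm (x) x 34 mm (y) that sticks out from the front of the case: x = -114, y = 0, z = +40 mm of the case at rest. Press straight down, some 7 mm. Turns with the latch.
- pull_bar (a point): Silver metal drawer pull, 60 to 130 g, on its side, 12 mm thick: a straight bar 110 mm long (x) and 12 mm wide, with a foot 12 mm wide standing out 22 mm to +y at each end (34 mm overall in y; 86 mm free between the feet). This point: centre of the bar, 6 mm above what it lies on; grasp here, closing along y.
- stop_a: Black rubber door stop (wedge, 110 x 38 x 30 mm), loose, to be left alone. Origin: centre of its underside.
- stop_b: Another such door stop, to be left alone.
- stop_c: Another such door stop, to be left alone.
- jar: Clear screw jar with a twist cap, 76 mm across, 100 mm high, to be left alone. Origin: centre of its underside.
There are look-alikes about, which are no part of the job. Of the things shaped like the part that bears pull_bar, the aluminium one is meant.

How it is judged:
On the way, in this order (a step that is already met when the one before it is completed fails the run):
1. the thumb latch is pressed while the lid is shut (value of joint latch above 0.08 rad and value of joint lid below 0.3 rad), for 0.02 s.
2. the lid has popped fully open (value of joint lid above 1.5 rad), for 0.2 s.
3. the drawer pull lies released in the larger compartment, lid still open (value of joint lid above 1 rad and x of pull_bar in the frame of case between -0.076 and 0.076 m and y of pull_bar in the frame of case between -0.025 and 0.086 m and z of pull_bar in the frame of case below 0.016 m and angle between pull_bar's own z axis and vertical below 0.15 rad and contact force between the fingers and pull below 0.1 N), for 0.2 s.
At the end, for the whole second after the job is handed in: The lid is shut (within 0.04 rad) and held by the latch, which is back at rest (within 0.06 rad); the drawer pull lies flat (feet and bar level within 0.15 rad, bar centre less than 16 mm above the case's underside) and at rest in the larger compartment (value of joint lid below 0.04 rad and value of joint latch below 0.06 rad and x of pull_bar in the frame of case between -0.076 and 0.076 m and y of pull_bar in the frame of case between -0.025 and 0.086 m and z of pull_bar in the frame of case below 0.016 m and angle between pull_bar's own z axis and vertical below 0.15 rad and linear speed of pull below 0.02 m/s); the robot touches nothing.
It fails at once if a door stop or the jar is shifted by more than 20 mm (distance of any of stop_a, stop_b, stop_c, jar from where it was at the start of the episode above 0.02 m).
It also fails if it takes over 72 s, if anything falls off the work surface, if the arm or the gripper's body presses on something with over 40 N, if the wrist force passes 120 N, or if a joint passes its speed limit or range.

## Working session

There is one attempt and no reset: what is moved stays moved. The work goes in short steps, Python scripts to look and compute and a tool call to move; the robot and the scene stay as the last step left them, time stands still between calls to the robot, and variables do not carry over. Pictures are saved under pics/ and viewed, at most 12 in all, crops included, and the job is handed in when it is done.

Besides the shell and the picture viewer there is one more tool, called as a command line: name --argument value ..., lists and objects as JSON in quotes. drive_tool: Moves the arm, as the interface text tells. Shifts and turns lie within -1 to 1; 1 stands for 250 mm of shift or 0.5 rad of turn. Its arguments: {"type":"object","properties":{"slide":{"type":"array","items":{"type":"array","items":{"type":"number"}}},"rotation":{"type":"array","items":{"type":"array","items":{"type":"number"}}},"gripper":{"type":"number"}},"required":["slide","rotation"]}

```bash
mkdir -p pics; cat > h.py <<'E'
import numpy as np, cv2, pickle
from scipy.spatial.transform import Rotation as R
from workcell import bot
def shot(n,f):
    c=bot.camera(n); pickle.dump(c,open(f'pics/{f}.pkl','wb')); cv2.imwrite(f'pics/{f}.png',c['image'][...,::-1]); return c
def load(f): return pickle.load(open(f'pics/{f}.pkl','rb'))
def ray(c,u,v):
    K=c['camera_matrix'];d=np.array([c['k1'],0,0,0,0]) 
    # model: drawn = (1+k1 r^2) * slope
    p=cv2.undistortPointsIter(np.array([[[u,v]]],float),K,np.array([c['k1'],0,0,0.]),None,None,(3,50,1e-10))[0,0]
    return np.array([p[0],-p[1],-1.])
def pt(c,u,v,z=None):
    M=R.from_quat(c['orientation']).as_matrix();o=np.array(c['xyz']);r=M@ray(c,u,v)
    if z is None:
        s=c['z_map'][int(v)-1:int(v)+2,int(u)-1:int(u)+2];s=s[s>0];k=np.median(s) if s.size else np.nan
    else: k=(z-o[2])/r[2]
    return o+k*r
E
python3 - <<'E'
from h import *
for n in('top','side'):
    c=shot(n,n+'0');print(n,c['xyz'],c['orientation'],c['camera_matrix'].tolist(),c['k1'])
o=bot.get_obs();print(o)
a=cv2.imread('pics/top0.png');b=cv2.imread('pics/side0.png')
E
```

```text
top [0.46408668 0.02205362 0.8807178 ] [ 0.0370781  -0.06174104 -0.6955797   0.71483015] [[388.44835477368974, 0.0, 320.13054623159064], [0.0, 388.44835477368974, 199.59702752369165], [0.0, 0.0, 1.0]] 0.020163422482888844
side [0.23385421 0.82582669 0.58316228] [-0.08513458  0.49204911  0.84889091 -0.17327434] [[418.5762007005439, 0.0, 326.26747042300815], [0.0, 418.5762007005439, 196.45921624667375], [0.0, 0.0, 1.0]] -0.048891539047293424
{'clock': 0.1, 'joint_pos': array([-1.23898381e+00,  2.41333807e-01,  3.89437669e-03,  1.33521203e+00,
       -2.46175499e-06,  1.57077083e+00]), 'joint_vel': array([-0.00075529, -0.00115827,  0.00048868, -0.00157477, -0.00135688,
       -0.00267532]), 'tau': array([-1.47337269e-03, -3.73138332e+01,  2.53009737e+01,  1.08520422e-02,
       -1.33020435e-04,  3.30155082e-06]), 'eef_pos': array([ 0.16269768, -0.47220391,  0.23051742]), 'tool_rot': array([ 9.86266565e-01,  1.65158716e-01, -1.54386104e-04, -9.14627018e-04]), 'ft_force': array([0.42708363, 1.06111106, 0.57390634]), 'ft_torque': array([-0.01839173, -0.01845361,  0.04324553]), 'grasp_force': 0.0, 'grip_width': 0.08567417621500986}
```

View pics/top0.png

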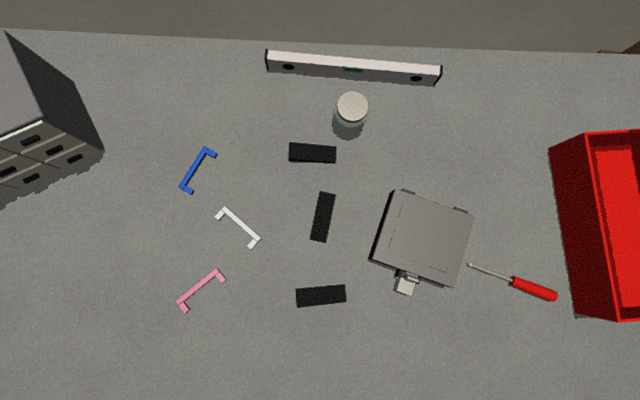

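View pics/side0.png

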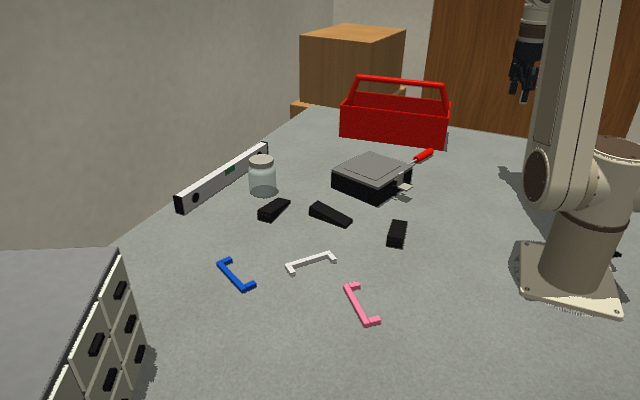

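Top picture: case lid around (423,238), latch pad at (405,286), hinge side up; silver pull with bar (223,209)-(258,239); the stops and jar lie between the two. I'll enlarge both areas.

```bash
python3 - <<'E'
from h import *
im=cv2.imread('pics/top0.png')
A=cv2.resize(im[180:304,360:484],None,fx=4.8,fy=4.8,interpolation=2)[:595]
B=cv2.resize(im[195:255,207:267],None,fx=3.3,fy=3.3,interpolation=2)
o=np.zeros((600,800,3),np.uint8);o[:595,:595]=A;o[:198,600:798]=B;cv2.imwrite('pics/crop1.png',o)
c=load('top0')
for n,u,v in[('pad',405,287),('lidc',425,238),('jar',352,100),('sA',312,153),('sB',323,217),('sC',321,296),('table',300,250),('tab2',360,350)]:print(n,pt(c,u,v).round(4))
E
```

```text
pad [ 0.4001 -0.1915  0.0402]
lidc [ 0.5043 -0.2294  0.0618]
jar [ 0.7885 -0.0659  0.1002]
sA [0.6926 0.0146 0.0185]
sB [ 0.547  -0.014   0.0179]
sC [ 0.3754 -0.0136  0.0199]
table [ 0.473   0.0352 -0.0008]
tab2 [ 2.611e-01 -1.021e-01  1.000e-04]
```

View pics/crop1.png

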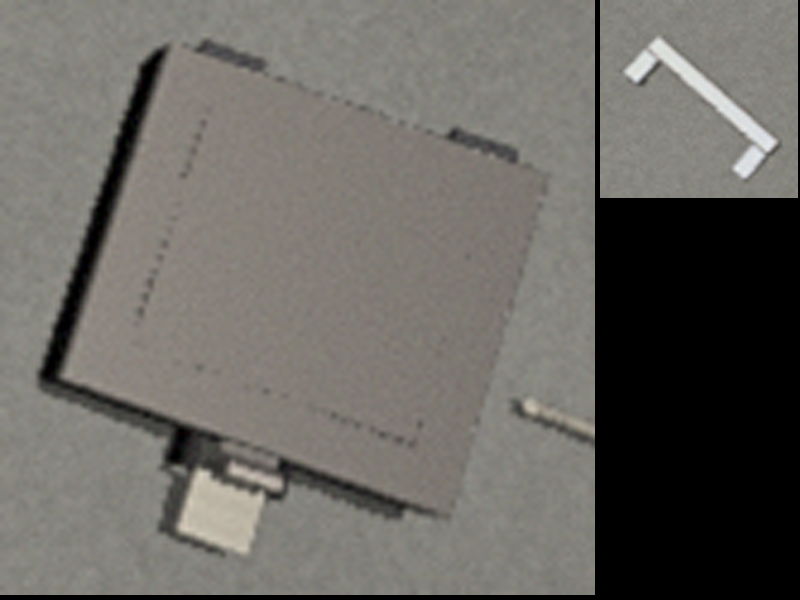

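Crop: lid corners at about (168,43),(548,178),(448,515),(62,378), pad centre (221,511); pull bar centre at inset (112,95), feet pointing lower left.

```bash
python3 - <<'E'
from h import *
c=load('top0')
f=lambda x,y,z:pt(c,360+x/4.8,180+y/4.8,z)
TL,TR,BR,BL=[f(*p,.061) for p in[(168,43),(548,178),(448,515),(62,378)]]
ctr=(TL+TR+BR+BL)/4
print([np.linalg.norm(a-b).round(4) for a,b in((TL,TR),(TR,BR),(BR,BL),(BL,TL))])
x=(TL-BL)+(TR-BR);y1=(TL-TR)+(BL-BR);yaw=np.arctan2(x[1],x[0]);yaw2=np.arctan2(-y1[0],y1[1])
print('case',ctr,yaw,yaw2,'pad',f(221,511,.04))
yw=(yaw+yaw2)/2
T=lambda x,y:ctr[:2]+np.array([[np.cos(yw),-np.sin(yw)],[np.sin(yw),np.cos(yw)]])@[x,y]
print('pad pred',T(-114,0) if 0 else T(-.114,0),'bay',T(0,.03),'behind',T(.15,0))
g=lambda x,y:pt(c,207+x/3.3,195+y/3.3,.012)
a,b,m=g(55,44),g(172,147),g(112,94);print('bar',a,b,(a+b)/2,m,np.linalg.norm(a-b),'dir',np.arctan2(*(b-a)[1::-1]))
F=[g(38,73),g(144,167)];print(F)
o=bot.get_obs();print(R.from_quat(o['tool_rot']).as_matrix().round(3))
E
```

```text
[np.float64(0.1794), np.float64(0.1562), np.float64(0.1773), np.float64(0.157)]
case [ 0.50537158 -0.22723231  0.061     ] -0.3105688840188926 -0.31471392134088566 pad [ 0.40131444 -0.19382534  0.04      ]
pad pred [ 0.39689779 -0.19216898] bay [ 0.51459877 -0.19868658] behind [ 0.64810025 -0.27336827]
bar [0.56075829 0.20781721 0.012     ] [0.49355133 0.12605171 0.012     ] [0.52715481 0.16693446 0.012     ] [0.5280116  0.16785423 0.012     ] 0.10584126258134706 dir -2.25877745508162
[array([0.54081071, 0.21796579, 0.012     ]), array([0.47978515, 0.14402649, 0.012     ])]
[[ 0.945  0.326 -0.001]
 [ 0.326 -0.945  0.002]
 [-0.    -0.002 -1.   ]]
```

```bash
cat >> h.py <<'E'
CT=np.array([.506,-.2275]);CY=-.313
def case(x,y): c,s=np.cos(CY),np.sin(CY);return CT+np.array([[c,-s],[s,c]])@[x,y]
def plan(p,yaw=None,f=1.):
    "slide/rotation numbers to a tool-down pose at p with tool x at yaw"
    o=bot.get_obs();M=R.from_quat(o['tool_rot']);e=np.array(o['eef_pos'])
    X=M.as_matrix()[:,0];y0=np.arctan2(X[1],X[0]);yaw=y0 if yaw is None else yaw
    T=R.from_matrix(np.array([[np.cos(yaw),np.sin(yaw),0],[np.sin(yaw),-np.cos(yaw),0],[0,0,-1]]).T.T)
    print('t',round(o['clock'],2),'at',e.round(4),'yaw',round(y0,3),'slide',(M.inv().apply(np.array(p)-e)/.25*f).round(3),'rot',((M.inv()*T).as_rotvec()/.5).round(3),'j',np.array(o['joint_pos']).round(2),'F',np.array(o['ft_force']).round(1),'w',round(o['grip_width'],4))
E
python3 - <<'E'
from h import *
p=[.393,-.191,.12]
plan(p,1.258);plan(p,1.258,.6);print(case(-.114,0))
E
```

```text
t 0.1 at [ 0.1627 -0.4722  0.2305] yaw 0.332 slide [ 1.237 -0.763  0.443] rot [-0.003 -0.002 -1.852] j [-1.24  0.24  0.    1.34 -0.    1.57] F [0.4 1.1 0.6] w 0.0857
t 0.1 at [ 0.1627 -0.4722  0.2305] yaw 0.332 slide [ 0.742 -0.458  0.266] rot [-0.003 -0.002 -1.852] j [-1.24  0.24  0.    1.34 -0.    1.57] F [0.4 1.1 0.6] w 0.0857
[ 0.39753879 -0.19239777]
```

drive_tool --slide '[[0.2,-0.12,0.02],[0.4,-0.25,0.04],[0.6,-0.38,0.06],[0.74,-0.46,0.08],[0.74,-0.46,0.08],[0.74,-0.46,0.08],[0.74,-0.46,0.08],[0.74,-0.46,0.08]]' --rotation '[[0,0,-0.3],[0,0,-0.6],[0,0,-0.9],[0,0,-0.95],[0,0,-0.95],[0,0,-0.95],[0,0,-0.95],[0,0,-0.95]]' --gripper 0

```text
clock: 1.1
eef_pos: [0.2998, -0.3046, 0.2113]
tool_rot: [0.92, 0.392, -0.0, 0.0]
ft_force: [-0.1, -0.2, -0.2]
grip_width: 0.0002
grasp_force: 0.0
```

```bash
python3 - <<'E'
from h import *
plan([.385,-.188,.16],1.258)
E
```

```text
t 1.1 at [ 0.2998 -0.3046  0.2113] yaw 0.805 slide [ 0.572 -0.078  0.205] rot [ 0.     0.    -0.907] j [-0.79  0.11 -0.21  1.25 -0.    1.54] F [-0.1 -0.2 -0.2] w 0.0002
```

drive_tool --slide '[[0.15,-0.02,0.05],[0.3,-0.04,0.1],[0.45,-0.06,0.15],[0.572,-0.078,0.205],[0.572,-0.078,0.205],[0.572,-0.078,0.205],[0.572,-0.078,0.205],[0.572,-0.078,0.205]]' --rotation '[[0,0,-0.3],[0,0,-0.6],[0,0,-0.9],[0,0,-0.907],[0,0,-0.907],[0,0,-0.907],[0,0,-0.907],[0,0,-0.907]]'

```text
clock: 2.1
eef_pos: [0.385, -0.1878, 0.1605]
tool_rot: [0.808, 0.589, 0.0, 0.0]
ft_force: [0.2, -0.4, 0.0]
grip_width: 0.0001
grasp_force: 0.0
```

```bash
python3 - <<'E'
from h import *
w=shot('wrist','w1');t=shot('top','t1');print(w['xyz'],w['camera_matrix'][0])
o=np.zeros((500,800,3),np.uint8);im=cv2.imread('pics/w1.png');o[:500]=cv2.resize(im,(800,500));cv2.imwrite('pics/v1.png',o)
plan([.393,-.191,.06],1.258)
E
```

```text
[ 0.41023903 -0.11288407  0.30136728] [296.93383989   0.         321.26161942]
t 2.2 at [ 0.385  -0.1876  0.1603] yaw 1.259 slide [-0.003  0.034  0.401] rot [0.001 0.    0.002] j [-0.45  0.15 -0.3   1.12 -0.    1.43] F [-0.3 -0.7 -0.3] w 0.0002
```

View pics/v1.png

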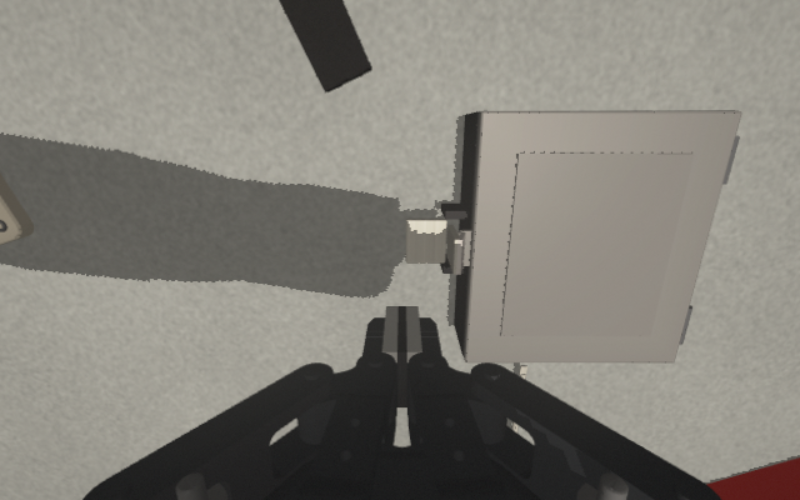

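Wrist picture: pad centre at about (427,242) in the 800-wide view, hook at (460,252), lid edges (470,112)-(740,112)-(677,362)-(465,362); shut finger tips end at (402,310).

```bash
python3 - <<'E'
from h import *
w=load('w1')
for n,u,v,z in[('pad',427,242,None),('padout',406,242,.04),('padin',447,242,.04),('padT',427,219,.04),('padB',427,264,.04),('BL',482,112,.061),('TL',741,112,.061),('TR',677,361,.061),('BR',465,361,.061)]:print(n,pt(w,u/1.25,v/1.25,z).round(4))
print(case(-.114,0),case(-.08,.09),case(.08,.09),case(.08,-.09),case(-.08,-.09))
p=case(-.123,0);plan([*p,.06],1.258)
E
```

```text
pad [ 0.4045 -0.1929  0.0384]
padout [ 0.3899 -0.1877  0.04  ]
padin [ 0.4186 -0.1969  0.04  ]
padT [ 0.4095 -0.1759  0.04  ]
padB [ 0.3997 -0.2089  0.04  ]
BL [ 0.4602 -0.1175  0.061 ]
TL [ 0.6083 -0.1658  0.061 ]
TR [ 0.5565 -0.3325  0.061 ]
BR [ 0.4055 -0.2842  0.061 ]
[ 0.39753879 -0.19239777] [ 0.45759915 -0.11723959] [ 0.60982541 -0.16650587] [ 0.55440085 -0.33776041] [ 0.40217459 -0.28849413]
t 2.2 at [ 0.385  -0.1876  0.1603] yaw 1.259 slide [-0.003  0.017  0.401] rot [0.001 0.    0.002] j [-0.45  0.15 -0.3   1.12 -0.    1.43] F [-0.3 -0.7 -0.3] w 0.0002
```

```bash
sed -i 's/CT=np.array.*;CY/CT=np.array([.507,-.2262]);CY/' h.py; python3 - <<'E'
from h import *
plan([.397,-.190,.048],1.258);plan([.397,-.190,.031],1.258)
E
```

```text
t 2.2 at [ 0.385  -0.1876  0.1603] yaw 1.259 slide [0.005 0.048 0.449] rot [0.001 0.    0.002] j [-0.45  0.15 -0.3   1.12 -0.    1.43] F [-0.3 -0.7 -0.3] w 0.0002
t 2.2 at [ 0.385  -0.1876  0.1603] yaw 1.259 slide [0.005 0.048 0.517] rot [0.001 0.    0.002] j [-0.45  0.15 -0.3   1.12 -0.    1.43] F [-0.3 -0.7 -0.3] w 0.0002
```

drive_tool --slide '[[0.005,0.048,0.2],[0.005,0.048,0.4],[0.005,0.048,0.45],[0.005,0.048,0.47],[0.005,0.048,0.49],[0.005,0.048,0.505],[0.005,0.048,0.517],[0.005,0.048,0.517]]' --rotation '[[0,0,0],[0,0,0],[0,0,0],[0,0,0],[0,0,0],[0,0,0],[0,0,0],[0,0,0]]'

```text
clock: 3.2
eef_pos: [0.3978, -0.19, 0.0358]
tool_rot: [0.808, 0.589, 0.001, 0.002]
ft_force: [-13.1, 5.0, 37.1]
grip_width: -0.0001
grasp_force: 22.4
```

```bash
python3 - <<'E'
from h import *
c=shot('top','t2')
for x in(-.06,0,.06):
    pass
# lid check: depth at lid centre pixel vs start
c0=load('top0');print(c0['z_map'][238,425],c['z_map'][238,425],pt(c,425,238),pt(c,400,262))
plan([.397,-.190,.06],1.258)
E
```

```text
0.8213285 0.8097475 [ 0.50364446 -0.22516624  0.07563403] [ 0.45308773 -0.17036716  0.08460632]
t 3.25 at [ 0.3977 -0.19    0.0358] yaw 1.26 slide [-0.001 -0.002 -0.097] rot [0.008 0.002 0.004] j [-0.45  0.32 -0.46  0.79 -0.    1.44] F [-12.7   4.9  37.9] w 0.0001
```

drive_tool --slide '[[0,0,-0.01],[0,-0.02,-0.03],[0,-0.1,-0.05],[0,-0.2,-0.08],[0,-0.25,-0.2],[0,-0.25,-0.4],[0,-0.25,-0.5],[0,-0.25,-0.5]]' --rotation '[[0,0,0],[0,0,0],[0,0,0],[0,0,0],[0,0,0],[0,0,0],[0,0,0],[0,0,0]]' --gripper 0.6

```text
clock: 4.25
eef_pos: [0.3398, -0.1715, 0.1588]
tool_rot: [0.808, 0.589, 0.002, 0.004]
ft_force: [0.0, -0.2, -0.2]
grip_width: 0.0514
grasp_force: 0.0
```

```bash
python3 - <<'E'
from h import *
c=shot('top','t3')
print(pt(c,425,238),pt(c,400,262))
cv2.imwrite('pics/v2.png',cv2.resize(c['image'][100:350,180:500,::-1],None,fx=2.4,fy=2.4))
plan([.45,.1,.18],1.258)
E
```

```text
[ 0.50711818 -0.24687555  0.0049366 ] [ 0.45198684 -0.18962669  0.00492296]
t 4.3 at [ 0.3386 -0.1709  0.1572] yaw 1.26 slide [ 1.168  0.094 -0.091] rot [0.009 0.001 0.005] j [-0.47  0.05 -0.42  1.09  0.    1.41] F [-0.9 -0.1 -0.4] w 0.0514
```

View pics/v2.png

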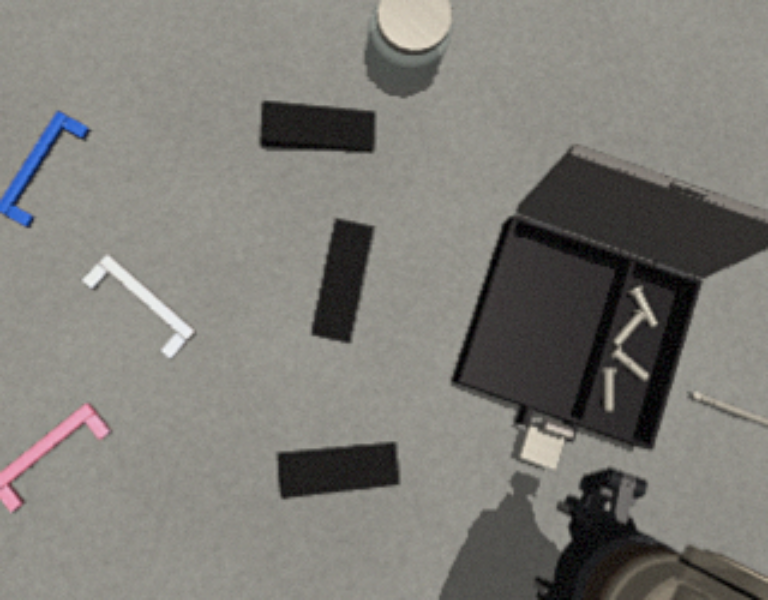

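The lid is fully open; the compartment's floor spans about (465,230)-(615,410), and the pull is at (150,295), untouched. Going to the pull.

drive_tool --slide '[[0.25,0,0],[0.5,0,0],[0.75,0,0],[0.98,0.1,0],[0.98,0.2,0],[0.98,0.2,0],[0.98,0.2,0],[0.98,0.2,0]]' --rotation '[[0,0,0.1],[0,0,0.3],[0,0,0.5],[0,0,0.75],[0,0,0.75],[0,0,0.75],[0,0,0.75],[0,0,0.75]]'

```text
clock: 5.3
eef_pos: [0.4587, 0.0471, 0.1554]
tool_rot: [0.904, 0.428, -0.001, -0.0]
ft_force: [-0.2, -0.0, 0.6]
grip_width: 0.0516
grasp_force: 0.0
```

```bash
python3 - <<'E'
from h import *
plan([.505,.15,.15],.883)
E
```

```text
t 5.3 at [0.4587 0.0471 0.1554] yaw 0.884 slide [ 0.436 -0.118  0.022] rot [-0.002  0.002  0.002] j [ 0.1   0.22 -0.23  1.12  0.    2.36] F [-0.2 -0.   0.6] w 0.0516
```

drive_tool --slide '[[0.2,-0.06,0.02],[0.436,-0.118,0.02],[0.436,-0.118,0.02],[0.436,-0.118,0.02],[0.436,-0.118,0.02],[0.436,-0.118,0.02],[0.436,-0.118,0.02],[0.436,-0.118,0.02]]' --rotation '[[0,0,0],[0,0,0],[0,0,0],[0,0,0],[0,0,0],[0,0,0],[0,0,0],[0,0,0]]'

```text
clock: 6.3
eef_pos: [0.5061, 0.1503, 0.1509]
tool_rot: [0.904, 0.428, 0.0, -0.0]
ft_force: [-0.1, 1.4, -0.4]
grip_width: 0.051
grasp_force: 0.0
```

```bash
python3 - <<'E'
from h import *
c=shot('wrist','w2')
cv2.imwrite('pics/v3.png',cv2.resize(c['image'][...,::-1],(800,500)))
plan([.5275,.1673,.02],.883)
E
```

```text
t 6.35 at [0.5061 0.1505 0.1509] yaw 0.885 slide [0.106 0.024 0.524] rot [ 0.    -0.     0.004] j [ 0.29  0.34 -0.07  1.16  0.    2.55] F [0.7 0.9 0.8] w 0.0513
```

View pics/v3.png

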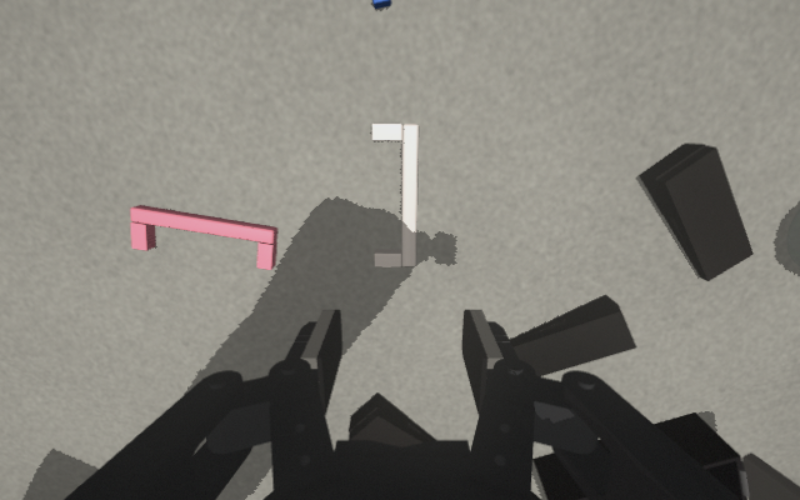

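The silver bar runs from (411,124) to (408,266), between the fingers and almost parallel to the tool's x axis; its feet point left.

```bash
python3 - <<'E'
from h import *
c=load('w2')
a,b=pt(c,411/1.25,124/1.25,.012),pt(c,408.3/1.25,266/1.25,.012);d=a-b;yw=np.arctan2(d[1],d[0])
m=(a+b)/2;print(a,b,m,yw,np.linalg.norm(d))
plan([m[0],m[1],.03],yw);plan([m[0],m[1],.004],yw)
E
```

```text
[0.56564762 0.21054546 0.012     ] [0.49646715 0.12799343 0.012     ] [0.53105739 0.16926945 0.012     ] 0.873297050983487 0.10770689738466217
t 6.35 at [0.5061 0.1505 0.1509] yaw 0.885 slide [0.121 0.03  0.484] rot [ 0.    -0.     0.023] j [ 0.29  0.34 -0.07  1.16  0.    2.55] F [0.7 0.9 0.8] w 0.0513
t 6.35 at [0.5061 0.1505 0.1509] yaw 0.885 slide [0.121 0.03  0.588] rot [ 0.    -0.     0.023] j [ 0.29  0.34 -0.07  1.16  0.    2.55] F [0.7 0.9 0.8] w 0.0513
```

drive_tool --slide '[[0.121,0.03,0.15],[0.121,0.03,0.35],[0.121,0.03,0.48],[0.121,0.03,0.55],[0.121,0.03,0.586],[0.121,0.03,0.586],[0.121,0.03,0.586],[0.121,0.03,0.586]]' --rotation '[[0,0,0.02],[0,0,0.02],[0,0,0.02],[0,0,0.02],[0,0,0.02],[0,0,0.02],[0,0,0.02],[0,0,0.02]]'

```text
clock: 7.35
eef_pos: [0.5319, 0.1696, 0.0054]
tool_rot: [0.906, 0.424, 0.001, 0.0]
ft_force: [0.5, 0.1, -0.1]
grip_width: 0.0515
grasp_force: 0.0
```

drive_tool --slide '[[0,0,0],[0,0,0],[0,0,0],[0,0,0],[0,0,0],[0,0,0],[0,0,0],[0,0,0]]' --rotation '[[0,0,0],[0,0,0],[0,0,0],[0,0,0],[0,0,0],[0,0,0],[0,0,0],[0,0,0]]' --gripper 0

```text
clock: 8.35
eef_pos: [0.5312, 0.1695, 0.0048]
tool_rot: [0.906, 0.424, 0.0, -0.0]
ft_force: [-1.4, -0.5, 5.6]
grip_width: 0.0095
grasp_force: 59.9
```

drive_tool --slide '[[0,0,-0.1],[0,0,-0.25],[0,0,-0.45],[0,0,-0.65],[0,0,-0.7],[0,0,-0.7],[0,0,-0.7],[0,0,-0.7]]' --rotation '[[0,0,0],[0,0,0],[0,0,0],[0,0,-0.3],[0,0,-0.6],[0,0,-0.9],[0,0,-1],[0,0,-1]]'

```text
clock: 9.35
eef_pos: [0.5308, 0.1692, 0.1786]
tool_rot: [0.773, 0.634, -0.001, -0.0]
ft_force: [-0.9, -0.2, -0.4]
grip_width: 0.0101
grasp_force: 59.2
```

```bash
python3 - <<'E'
from h import *
p=case(-.005,.04);print(p)
plan([*p,.18],2.829)
c=shot('side','s2');cv2.imwrite('pics/v4.png',cv2.resize(c['image'][100:350,150:500,::-1],None,fx=2.2,fy=2.2))
E
```

```text
[ 0.5145595  -0.18660386]
t 9.35 at [0.5308 0.1692 0.1786] yaw 1.375 slide [-1.409  0.214 -0.005] rot [-2.000e-03 -0.000e+00 -2.909e+00] j [ 0.31  0.38  0.06  1.25 -0.    2.08] F [-0.9 -0.2 -0.4] w 0.0101
```

View pics/v4.png

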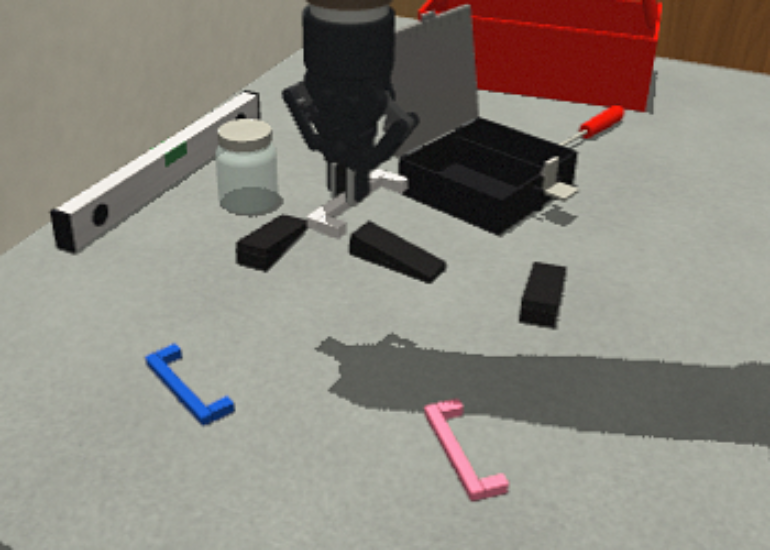

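The pull is held level at the fingertips (bar near (340,200)). Carrying it over.

drive_tool --slide '[[-0.15,0.01,0],[-0.3,0.02,0],[-0.5,0.05,0],[-0.7,0.1,0],[-0.75,0.14,0],[-0.75,0.14,0],[-0.75,0.14,0],[-0.75,0.14,0]]' --rotation '[[0,0,-0.2],[0,0,-0.5],[0,0,-0.8],[0,0,-1],[0,0,-1],[0,0,-1],[0,0,-1],[0,0,-1]]'

```text
clock: 10.4
eef_pos: [0.5288, -0.02, 0.1792]
tool_rot: [0.591, 0.807, 0.0, -0.0]
ft_force: [0.0, 0.2, -0.6]
grip_width: 0.0099
grasp_force: 59.2
```

```bash
python3 - <<'E'
from h import *
p=case(-.005,.04);plan([*p,.18],2.829)
E
```

```text
t 10.4 at [ 0.5288 -0.02    0.1792] yaw 1.877 slide [-0.618 -0.255 -0.003] rot [-0.000e+00 -1.000e-03 -1.904e+00] j [-0.04  0.33 -0.02  1.23  0.    1.23] F [ 0.   0.2 -0.6] w 0.0099
```

drive_tool --slide '[[-0.1,-0.05,0],[-0.2,-0.1,0],[-0.35,-0.16,0],[-0.5,-0.2,0],[-0.618,-0.255,0],[-0.618,-0.255,0],[-0.618,-0.255,0],[-0.618,-0.255,0]]' --rotation '[[0,0,-0.2],[0,0,-0.5],[0,0,-0.8],[0,0,-1],[0,0,-1],[0,0,-1],[0,0,-1],[0,0,-1]]'

```text
clock: 11.4
eef_pos: [0.5147, -0.1865, 0.1793]
tool_rot: [0.373, 0.928, 0.0, -0.0]
ft_force: [-0.2, -0.2, -1.3]
grip_width: 0.01
grasp_force: 59.2
```

```bash
python3 - <<'E'
from h import *
p=case(-.005,.04);plan([*p,.12],2.829)
E
```

```text
t 11.4 at [ 0.5147 -0.1865  0.1793] yaw 2.377 slide [ 0.    -0.001  0.237] rot [ 0.    -0.001 -0.903] j [-0.35  0.36  0.03  1.24  0.    0.42] F [-0.2 -0.2 -1.3] w 0.01
```

drive_tool --slide '[[0,0,0],[0,0,0.1],[0,0,0.2],[0,0,0.237],[0,0,0.237],[0,0,0.237],[0,0,0.237],[0,0,0.237]]' --rotation '[[0,0,-0.3],[0,0,-0.6],[0,0,-0.903],[0,0,-0.903],[0,0,-0.903],[0,0,-0.903],[0,0,-0.903],[0,0,-0.903]]'

```text
clock: 12.4
eef_pos: [0.5149, -0.188, 0.1207]
tool_rot: [0.157, 0.988, -0.0, 0.001]
ft_force: [0.3, 0.3, -0.8]
grip_width: 0.0102
grasp_force: 59.2
```

```bash
python3 - <<'E'
from h import *
c=shot('wrist','w3')
cv2.imwrite('pics/v5.png',cv2.resize(c['image'][...,::-1],(800,500)))
p=case(-.005,.04);plan([*p,.012],2.829)
E
```

```text
t 12.45 at [ 0.5148 -0.1881  0.1206] yaw 2.826 slide [0.003 0.005 0.434] rot [-0.     0.002 -0.005] j [-0.35  0.4  -0.06  1.1  -0.   -0.04] F [-0.9 -0.1 -1.3] w 0.0098
```

View pics/v5.png

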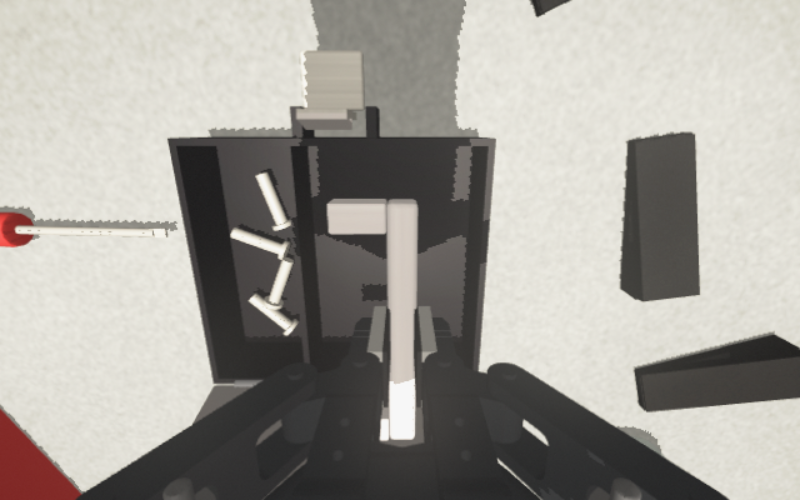

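The bar is parallel to the compartment, foot at (357,216) clear of the divider at (305,250). Lowering.

drive_tool --slide '[[0.003,0.005,0.1],[0.003,0.005,0.22],[0.003,0.005,0.32],[0.003,0.005,0.39],[0.003,0.005,0.42],[0.003,0.005,0.435],[0.003,0.005,0.443],[0.003,0.005,0.443]]' --rotation '[[0,0,0],[0,0,0],[0,0,0],[0,0,0],[0,0,0],[0,0,0],[0,0,0],[0,0,0]]'

```text
clock: 13.45
eef_pos: [0.5146, -0.1866, 0.0098]
tool_rot: [0.157, 0.988, -0.0, 0.001]
ft_force: [-0.1, 0.4, -1.3]
grip_width: 0.0099
grasp_force: 59.2
```

drive_tool --slide '[[0,0,0],[0,0,0],[0,0,0],[0,0,0],[0,0,0],[0,0,0],[0,0,0],[0,0,0]]' --rotation '[[0,0,0],[0,0,0],[0,0,0],[0,0,0],[0,0,0],[0,0,0],[0,0,0],[0,0,0]]' --gripper 0.38

```text
clock: 14.45
eef_pos: [0.5141, -0.1865, 0.0093]
tool_rot: [0.157, 0.988, 0.0, -0.0]
ft_force: [-0.1, 0.6, 0.6]
grip_width: 0.0324
grasp_force: 0.0
```

drive_tool --slide '[[0,0,-0.05],[0,0,-0.15],[0,0,-0.3],[0,0,-0.5],[0,0,-0.7],[0,0,-0.9],[0,0,-1],[0,0,-1]]' --rotation '[[0,0,0],[0,0,0],[0,0,0],[0,0,0],[0,0,0],[0,0,0],[0,0,0],[0,0,0]]'

```text
clock: 15.45
eef_pos: [0.5154, -0.1869, 0.2628]
tool_rot: [0.157, 0.988, -0.001, 0.003]
ft_force: [0.5, -1.2, -0.4]
grip_width: 0.0321
grasp_force: 0.0
```

```bash
python3 - <<'E'
from h import *
c=shot('wrist','w4')
cv2.imwrite('pics/v6.png',cv2.resize(c['image'][...,::-1],(800,500)))
for y in(0,.04,.07):
  plan([*case(.145,y),.30])
E
```

```text
t 15.5 at [ 0.5145 -0.1866  0.2606] yaw 2.827 slide [-0.601 -0.159 -0.156] rot [-0.     0.006 -0.   ] j [-0.35  0.32  0.19  1.44 -0.   -0.03] F [-0.4 -0.  -0.3] w 0.0326
t 15.5 at [ 0.5145 -0.1866  0.2606] yaw 2.827 slide [-0.601  0.001 -0.156] rot [-0.     0.006 -0.   ] j [-0.35  0.32  0.19  1.44 -0.   -0.03] F [-0.4 -0.  -0.3] w 0.0326
t 15.5 at [ 0.5145 -0.1866  0.2606] yaw 2.827 slide [-0.6    0.121 -0.156] rot [-0.     0.006 -0.   ] j [-0.35  0.32  0.19  1.44 -0.   -0.03] F [-0.4 -0.  -0.3] w 0.0326
```

View pics/v6.png

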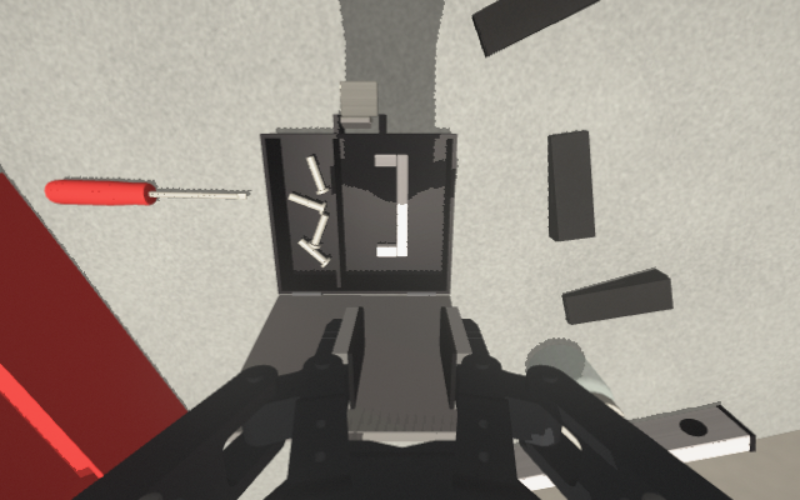

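The pull lies flat in the compartment, (402,155)-(402,257). Now behind the lid.

drive_tool --slide '[[-0.02,-0.02,-0.06],[-0.1,-0.04,-0.08],[-0.2,-0.04,-0.08],[-0.3,-0.04,-0.08],[-0.4,-0.04,-0.08],[-0.5,-0.04,-0.08],[-0.62,-0.04,-0.08],[-0.62,-0.04,-0.08]]' --rotation '[[0,0,0],[0,0,0],[0,0,0],[0,0,0],[0,0,0],[0,0,0],[0,0,0],[0,0,0]]' --gripper 0

```text
clock: 16.5
eef_pos: [0.6589, -0.244, 0.2743]
tool_rot: [0.157, 0.988, 0.001, -0.003]
ft_force: [-0.3, 0.5, 0.1]
grip_width: 0.0003
grasp_force: 0.0
```

```bash
cat >> h.py <<'E'
def incase():
    e=np.array(bot.get_obs()['eef_pos']);c,s=np.cos(CY),np.sin(CY);d=e[:2]-CT;print('case xyz',(np.array([[c,s],[-s,c]])@d).round(4),e[2].round(4))
E
python3 - <<'E'
from h import *
incase();plan([*case(.150,.03),.16],2.829)
print(R.from_quat(bot.get_obs()['tool_rot']).as_matrix()[:,2])
E
```

```text
case xyz [0.15   0.0298] 0.2743
t 16.5 at [ 0.6589 -0.244   0.2743] yaw 2.827 slide [-0.003  0.001  0.457] rot [ 0.001 -0.013 -0.004] j [-0.35  0.7   0.84  1.72  0.   -0.04] F [-0.3  0.5  0.1] w 0.0003
[-0.00598802  0.00226706 -0.9999795 ]
```

drive_tool --slide '[[0,0.04,0.14],[0,0.04,0.3],[0,0.04,0.43],[0.1,0.04,0.43],[0.2,0.04,0.43],[0.28,0.04,0.43],[0.36,0.04,0.43],[0.36,0.04,0.43]]' --rotation '[[0,0,0],[0,0,0],[0,0,0],[0,0,0],[0,0,0],[0,0,0],[0,0,0],[0,0,0]]'

```text
clock: 17.5
eef_pos: [0.5738, -0.2059, 0.172]
tool_rot: [0.157, 0.988, 0.0, -0.001]
ft_force: [1.0, -0.5, 1.2]
grip_width: -0.0
grasp_force: 0.4
```

```bash
python3 - <<'E'
from h import *
incase();plan([*case(-.06,.04),.07],2.829)
E
```

```text
case xyz [0.0573 0.0399] 0.172
t 17.5 at [ 0.5738 -0.2059  0.172 ] yaw 2.827 slide [ 0.469 -0.     0.408] rot [ 0.    -0.002 -0.005] j [-0.34  0.49  0.21  1.29 -0.   -0.03] F [ 1.  -0.5  1.2] w -0.0
```

drive_tool --slide '[[0.09,0,0.05],[0.172,0,0.11],[0.24,0,0.19],[0.3,0,0.27],[0.34,0,0.33],[0.38,0,0.37],[0.43,0,0.39],[0.47,0,0.4]]' --rotation '[[0,0,0],[0,0,0],[0,0,0],[0,0,0],[0,0,0],[0,0,0],[0,0,0],[0,0,0]]'

```text
clock: 18.5
eef_pos: [0.4655, -0.1707, 0.0723]
tool_rot: [0.157, 0.988, -0.0, 0.002]
ft_force: [3.4, -0.7, 3.8]
grip_width: -0.0001
grasp_force: 1.8
```

```bash
python3 - <<'E'
from h import *
incase();plan([*case(-.062,.04),.06],2.829)
c=shot('side','s3');cv2.imwrite('pics/v7.png',cv2.resize(c['image'][80:250,280:480,::-1],None,fx=3.5,fy=3.5))
E
```

```text
case xyz [-0.0566  0.0401] 0.0723
t 18.5 at [ 0.4655 -0.1707  0.0723] yaw 2.827 slide [ 0.022 -0.     0.049] rot [-0.     0.007 -0.004] j [-0.35  0.36 -0.27  0.93  0.   -0.04] F [ 3.4 -0.7  3.8] w -0.0001
```

View pics/v7.png

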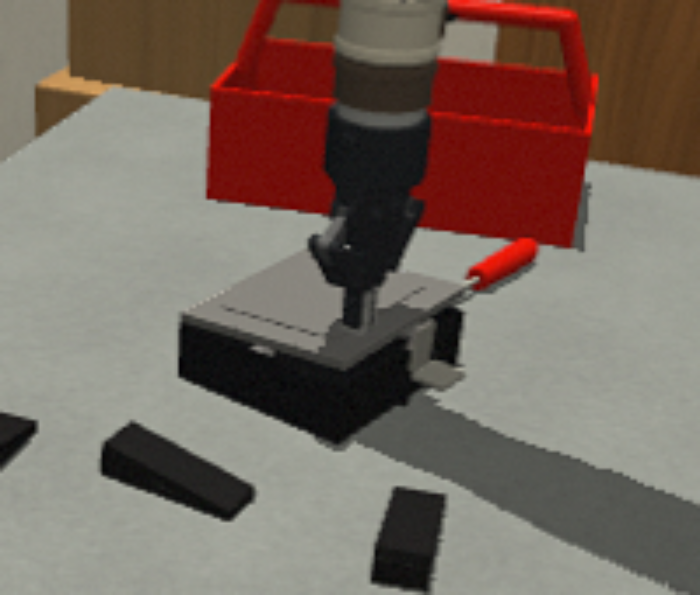

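The lid is almost down under the fingertips at (358,320); the hook at (425,345) stands beside. Pressing it shut.

drive_tool --slide '[[0.01,0,0.01],[0.01,0,0.02],[0.01,0,0.03],[0.01,0,0.04],[0.01,0,0.048],[0.01,0,0.055],[0.01,0,0.055],[0.01,0,0.055]]' --rotation '[[0,0,0],[0,0,0],[0,0,0],[0,0,0],[0,0,0],[0,0,0],[0,0,0],[0,0,0]]'

```text
clock: 19.55
eef_pos: [0.4609, -0.1691, 0.0583]
tool_rot: [0.157, 0.988, 0.0, -0.001]
ft_force: [-2.0, 0.4, 8.4]
grip_width: -0.0001
grasp_force: 4.4
```

drive_tool --slide '[[0,0,0.004],[0,0,0.008],[0,0,0.01],[0,0,0.01],[0,0,0],[0,0,-0.02],[0,0,-0.1],[0,0,-0.3]]' --rotation '[[0,0,0],[0,0,0],[0,0,0],[0,0,0],[0,0,0],[0,0,0],[0,0,0],[0,0,0]]'

```text
clock: 20.55
eef_pos: [0.4585, -0.1682, 0.1305]
tool_rot: [0.157, 0.988, 0.001, -0.005]
ft_force: [1.4, -0.5, 0.3]
grip_width: -0.0002
grasp_force: 0.0
```

drive_tool --slide '[[0,0,-0.1],[0.05,0,-0.3],[0.1,0,-0.4],[0.2,0,-0.5],[0.3,0,-0.5],[0.3,0,-0.5],[0.3,0,-0.5],[0.3,0,-0.5]]' --rotation '[[0,0,0],[0,0,0],[0,0,0],[0,0,0],[0,0,0],[0,0,0],[0,0,0],[0,0,0]]'

```text
clock: 21.55
eef_pos: [0.3909, -0.1463, 0.2574]
tool_rot: [0.157, 0.988, 0.0, -0.001]
ft_force: [0.7, 0.6, -0.2]
grip_width: -0.0001
grasp_force: 0.0
```

```bash
python3 - <<'E'
from h import *
c=shot('side','s4');t=shot('top','t4');a=load('side0')
cv2.imwrite('pics/v8.png',np.hstack([cv2.resize(x['image'][140:220,320:430,::-1],None,fx=3.6,fy=3.6,interpolation=2) for x in(a,c)]))
plan([.4,-.15,.2])
for u,v in((425,238),(440,230),(410,210)):print(pt(t,u,v),pt(load('top0'),u,v))
for f in('side0','s4'):print([pt(load(f),u,v).round(4).tolist() for u,v in((360,165),(375,180),(390,165))])
E
```

```text
t 21.65 at [ 0.3909 -0.1463  0.2575] yaw 2.827 slide [-0.04  -0.003  0.23 ] rot [ 0.    -0.002 -0.   ] j [-0.36  0.07 -0.14  1.37  0.   -0.04] F [ 0.3 -0.8  0.4] w -0.0001
[ 0.50430188 -0.22927483  0.06225419] [ 0.50432347 -0.22940977  0.06181476]
[ 0.52206166 -0.26131706  0.06314924] [ 0.52206934 -0.2613546   0.06304093]
[ 0.56307774 -0.19786476  0.06200999] [ 0.56301492 -0.19772521  0.0625295 ]
[[0.5412, -0.2182, 0.0625], [0.4756, -0.1478, 0.0624], [0.4627, -0.2569, 0.0619]]
[[0.5411, -0.2179, 0.0627], [0.4761, -0.1498, 0.0613], [0.4625, -0.2558, 0.0625]]
```

View pics/v8.png

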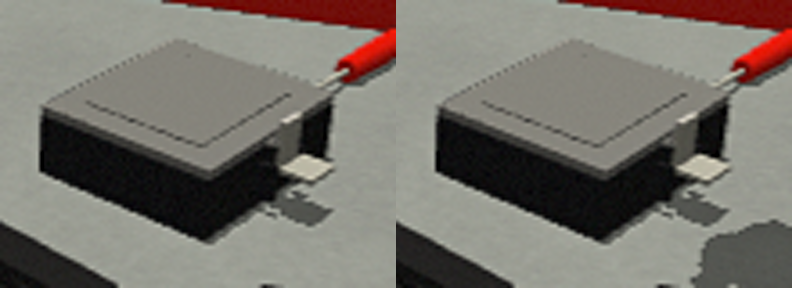

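The lid and latch (pad at (700,165) on the right) look exactly as at the start, so the lid is shut and latched and the arm is clear.

```bash
python3 -c "
from workcell import bot
print(bot.job_done())"
```

```text
the job is handed in; nothing more can be done
None
```

I handed the job in at about 22 s of the 72 s allowed: the lid popped open, the silver pull lies flat in the larger compartment, and the lid is shut and latched again, looking as it did at the start. The door stops and jar were not touched, and the hand-in returned no verdict.

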